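# Pack the clothes brush and clamp the stain-kit box shut

## Task

Close up the stain kit: lay the wooden clothes brush flat, bristles down, on the floor of the green box beside the bar of soap, then fit the pink lid so that it sits flush on the box all round, and fold the red clamp fully down over the lid. Set the brush and the lid down rather than dropping them, and leave the other things on the counter where they stand.

Things in the scene. Friction and masses are not known exactly. Their poses are not given: they have to be found in the camera images.
- box: Lime green open box fixed to the counter, outside 140 (its x) by 180 (its y) by 80 mm high; walls and floor 5 mm, so inside 130 x 170 mm, 75 mm deep. Origin: centre of its underside; z up. The clamp is hinged at the middle of its -x side (towards the robot). The soap lies in its +x half; the -x half is free.
- soap: Cream bar of soap, 45 mm (x) by 80 mm (y) by 28 mm high, already lying on the floor of the box with its length along the box's y, in the +x half. Origin: centre of its underside.
- lid: Loose pink lid lying right way up. Plug below 122 (x) by 162 (y), 10 mm high, enters the box with 4 mm play a side; plate 140 x 180, 8 mm thick, rests on the rim; white rib handle on its middle 20 wide (x), 80 long (y), 34 mm high, top 52 mm above the origin. Origin: centre of the plug's underside; seated, 70 mm above the box's origin. Fits either way round. 0.18 to 0.35 kg.
- brush: Wooden clothes brush lying bristles down, 130 long (its y), 44 wide (x), 52 mm high: dark bristle block 38 x 120, 0 to 18 mm up; wooden back 18 to 30 mm up; grip ridge 22 wide (x), 100 long (y), 30 to 52 mm up. Origin: centre of the underside of the bristles; z up. Both ends alike. 0.10 to 0.21 kg.
- clamp (a joint): Angle (rad) of the red flap: 0 = folded fully down over the lid (a stop), 1.57 = upright, more = leaning outward; starts at 1.7 to 2.2. Stays where left; about 1.5 N near its tip moves it. Reaches 55 mm from the hinge axis, 40 wide, 6 thick, outer face 9.5 mm off the axis. Down, it lies level, 1.5 mm above the lid plate, its top 95.5 mm above the counter.
- clamp_hinge (a point): Point on the clamp's hinge axis, at the middle of the flap's width: 84 mm from the box's middle on its -x side and 86 mm above the counter; fixed to the box with the box's axes. The hinge axis runs along the box's y.
- clamp_tip (a point): Middle of the free end of the clamp flap (mid thickness), moving with it.
- spray: Bystander, to be left alone: orange spray bottle with a white head, 195 mm tall, about 76 mm across. Origin: centre of its underside.
- detergent: Bystander, to be left alone: white jar with a blue cap and lilac label, 170 mm tall, 84 mm across. Origin: centre of its underside.
- calculator: Bystander, to be left alone: black desk calculator 150 x 100 x 18 mm. Origin: centre of its underside.
- tape: Bystander, to be left alone: roll of brown tape lying flat, 84 mm across, 24 mm high. Origin: centre of its underside.
- mug: Bystander, to be left alone: blue mug, 80 mm across, 95 mm tall. Origin: centre of its underside.
- stapler: Bystander, to be left alone: red and black stapler 120 mm long, 45 mm high. Origin: centre of its underside.
Not all that is in view belongs to the job. Of the things that look like the box, the larger one is meant.

How it is judged:
By the outcome, as a careful person would: the job done as asked, in the order asked, and still so for the second after the job is handed in, with the robot touching nothing.
It also fails if it takes over 72 s, if anything falls off the work surface, if the arm or the gripper's body presses on something with over 40 N, if the wrist force passes 120 N, or if a joint passes its speed limit or range.

## Robot

A 7-joint arm with a two-finger parallel gripper is mounted at the origin on the work surface. World frame = base frame: x ahead of the robot, y to its left, z up, the work surface at z = 0. Lengths are in m, angles in degrees, forces in N, time in s.
With the tool pointing down it reaches from about 0.425 to 0.875 m from the base axis. Payload 4.7 kg.
Tool frame: the origin (TCP) lies at the very end of the fingers, on their centre line; the grasp point (between the pads) lies 19 mm behind it (env.grasp_offset is the distance from the TCP to the grasp point, in m); z points along the fingers, y is the line along which they close (so a half turn about z gives the same grasp; the last joint's range is limited). The gripper opens to 87 mm and grips with 3 to 60 N. Pads are 19 mm wide; open, the fingers measure 117 mm over their backs; the gripper's body (75 mm by 190 mm) begins 51 mm behind the grasp point.
Start: joints at [69.162, 18.392, -4.016, 83.108, 1.295, 78.541, -3.26], TCP at [0.24, -0.604, 0.185] pointing down, gripper open.
Joint ranges: [-163.93, 163.93], [-17.29, 119.83], [-79.2, 71.16], [3.27, 140.29], [-89.18, 269.18], [5.43, 117.66], [-154.24, 154.24]. Speed limits (degrees/s): [147.25, 147.25, 180, 180, 180, 180, 180].

## Interface

Orientations are given as [roll, pitch, yaw] about the fixed x, y, z axes, in that order (R = Rz(yaw) Ry(pitch) Rx(roll)).
In Python, from cell import env gives the robot as it stands. The module is installed in compiled form; this text tells all that it offers.
- The arm moves only by the tool drive_tool, never from a script. Its argument "moves" is one flat list of numbers, 5 for each row, row after row: the shift along the tool's x, y, z in units of 40 mm (1.0 is 40 mm), then the turn about the tool's z in units of 10 degrees (1.0 is 10 degrees), then the finger opening in mm, from 0 to 87. A call has 1 to 5 rows; each row is the pose to reach, as a shift and turn from the pose commanded when the call began, along the tool's axes at that moment; what a row does not reach only later rows make up. A row lasts 1/8 s, in which the tool goes at most 62.5 mm and 10.7 degrees, less where a joint would pass 70% of its speed; a pose out of reach is approached as far as the arm can. A call with a gripper value outside its range is refused whole. The fingers move at their own pace and stop on an object; "squeeze" is the grip in N (left out, the last holds). Time passes only in rows, so rows that repeat a pose let the fingers close. It gives the time, the measured TCP pose, the force, the opening and the grip force at its end, in the units of the state.
- env.get_obs(): the state, without advancing time (a new reading comes with each control period).
- env.read_camera(name): name is "side" or "top"; returns (picture, depth): 400x640x3 uint8, red, green, blue; 400x640 float32, m along the optical axis (not along the pixel's ray), 0 where there is no reading.
- env.camera_model(name): a dict with "K" (3x3 intrinsics, pixels), "k1" (the pictures are not rectified: a ray, as slopes to the right and down, at radius r is drawn at 1 + k1 r^2 times it, then the intrinsics apply), "rvec" (rotation vector, rad) and "tvec" (3), from world to camera coordinates, as OpenCV has them. Camera axes: x right, y down, z forward; pixel columns grow to the right and rows downward; lengths in m; the calibration is good to about 2 mm. A picture is of the moment at which its call begins. camera_model takes no time and is no camera call.
- env.sign_off(): hands the job in; it is judged then, once.
The state is a dict: "time_s": time; "qpos": joint angles; "joint_velocities": joint speeds; "effort": joint torques, N m; "tool_pos": TCP position; "tool_rot": TCP orientation; "force": force on the tool from outside, world axes, zero at the start; "wrist_torque": the same for the moment, N m; "grip_width": finger opening in m; "grasp_force": force on a finger pad.
Only numpy, scipy, OpenCV 4.12 (cv2) and the standard library are available. Lean on these libraries where they do the work, as an engineer would, in place of code of your own. Each camera call takes 0.05 s, during which the arm holds its last target. There are 200 camera calls.

## Working session

There is one attempt and no reset: what is moved stays moved. The work goes in short steps, Python scripts to look and compute and a tool call to move; the robot and the scene stay as the last step left them, time stands still between calls to the robot, and variables do not carry over. Pictures are saved under pics/ and viewed, at most 10 in all, crops included, and the job is handed in when it is done.

Besides the shell and the picture viewer there is one more tool, called after "Call:" as name(argument=value, ...) on one line, values as JSON. drive_tool: Moves the arm, as the interface text tells. Its arguments: {"type":"object","properties":{"moves":{"type":"array","items":{"type":"number"}},"squeeze":{"type":"number"}},"required":["moves"]}

```bash
mkdir -p pics; cat > h.py <<'E'
import numpy as np, cv2
from cell import env
def cam(n):
    m=env.camera_model(n); R=cv2.Rodrigues(np.array(m["rvec"],float))[0]
    return np.array(m["K"],float),float(m["k1"]),R,np.array(m["tvec"],float).ravel()
def cloud(n,depth):
    K,k1,R,t=cam(n); v,u=np.mgrid[0:400,0:640]
    x=(u-K[0,2])/K[0,0]; y=(v-K[1,2])/K[1,1]; a,b=x.copy(),y.copy()
    for _ in range(8):
        s=1+k1*(a*a+b*b); a,b=x/s,y/s
    P=np.stack([a*depth,b*depth,depth],-1)
    W=(P-t)@R; W[depth<=0]=np.nan
    return W
def snap(n,f):
    p,d=env.read_camera(n); W=cloud(n,d)
    cv2.imwrite("pics/"+f+".png",p[:,:,::-1]); np.savez("/tmp/"+f+".npz",p=p,W=W)
    return p,W
E
python3 - <<'E'
from h import *
a,W=snap("top","top0"); b,W2=snap("side","side0")
o=env.get_obs(); print(o["tool_pos"],o["tool_rot"],o["time_s"],env.grasp_offset)
E
```

```text
[ 0.23953103 -0.60365079  0.18377744] [-1.79901517e+02  4.65428323e-03  2.16494830e+01] 0.1 0.0187
```

View pics/top0.png

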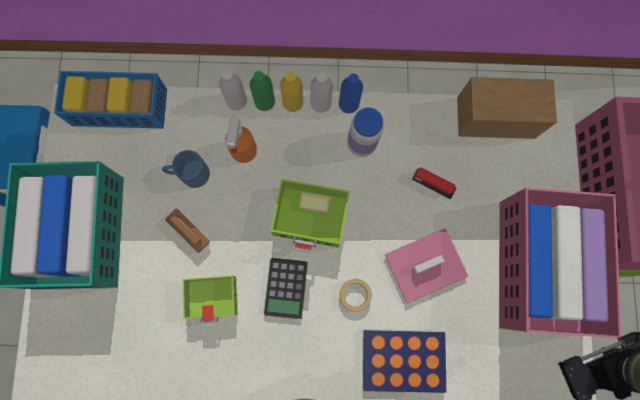

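View pics/side0.png

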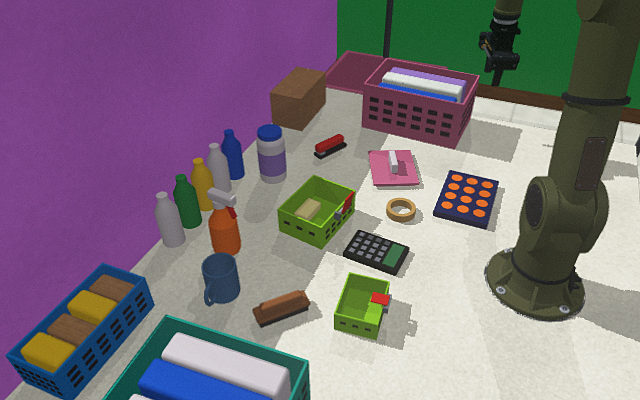

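The top view shows two green open boxes. The one at (310,212) is larger and holds the soap; the one at (210,297) is smaller and is the decoy. The brush is at (187,229) and the lid at (427,266). Next I'll measure them and confirm with a crop.

```bash
cat >> h.py <<'E'
def rect(W,m,z0,z1):
    q=W[m&(W[...,2]>z0)&(W[...,2]<z1)]
    r=cv2.minAreaRect((q[:,:2]*1000).astype(np.float32)); e=np.percentile(q[:,2],[5,50,95])
    return len(q),np.round(r[0],1),np.round(r[1],1),round(r[2],1),np.round(e,4)
def roi(u0,u1,v0,v1):
    m=np.zeros((400,640),bool); m[v0:v1,u0:u1]=1; return m
E
python3 - <<'E'
from h import *
d=np.load("/tmp/top0.npz"); p,W=d["p"],d["W"]
hsv=cv2.cvtColor(p,cv2.COLOR_RGB2HSV); H,S,V=[hsv[...,i] for i in range(3)]
g=(H>30)&(H<50)&(S>100)
print("box rim",rect(W,g&roi(265,355,170,250),.072,.09))
print("small box",rect(W,g&roi(175,245,265,325),.03,.2))
R=roi(265,355,170,255)
print("soap",rect(W,~g&R&roi(290,340,185,220),.02,.045))
print("clamp",rect(W,((H<8)|(H>172))&(S>120)&roi(285,325,230,255),.05,.2))
print("clamp any",rect(W,~g&roi(285,325,233,255),.07,.2))
L=roi(380,475,225,310)
print("lid plate",rect(W,L,.010,.025),"rib",rect(W,L,.04,.07))
B=roi(160,215,205,255)
print("brush all",rect(W,B,.02,.07),"ridge",rect(W,B,.045,.07))
for n,r in dict(spray=roi(220,262,110,165),mug=roi(160,215,145,190),det=roi(345,388,100,160),calc=roi(262,310,255,322),tape=roi(336,375,275,315),stapler=roi(408,460,162,202)).items(): print(n,rect(W,r,.012,.25))
c=cv2.resize(p[165:330,170:365],None,fx=4,fy=3.6,interpolation=cv2.INTER_CUBIC)
cv2.imwrite("pics/c1.png",c[:,:,::-1])
d=np.load("/tmp/side0.npz"); p,W=d["p"],d["W"]
hsv=cv2.cvtColor(p,cv2.COLOR_RGB2HSV); H,S=hsv[...,0],hsv[...,1]
g=(H>30)&(H<50)&(S>100)
print("S box rim",rect(W,g&roi(270,360,170,250),.074,.09))
print("S clamp",rect(W,((H<8)|(H>172))&(S>120)&roi(325,360,185,225),.05,.2))
print("S lid",rect(W,roi(365,425,145,190),.012,.025),"rib",rect(W,roi(365,425,145,190),.04,.07))
print("S brush",rect(W,roi(245,320,285,330),.02,.07),"ridge",rect(W,roi(245,320,285,330),.046,.07))
E
```

```text
box rim (511, array([579.7,  -0. ]), array([179. , 141.1]), 81.0, array([0.0743, 0.08  , 0.0843]))
small box (410, array([356.7, 249.7]), array([ 99.1, 129.5]), 5.0, array([0.0335, 0.0546, 0.0608]))
soap (482, array([613.7, -10.6]), array([78.7, 44.1]), 81.1, array([0.0279, 0.0331, 0.0379]))
clamp (59, array([484.3,  14.7]), array([36.6, 14.2]), 82.7, array([0.1048, 0.1374, 0.142 ]))
clamp any (172, array([492.1,  12.8]), array([60., 31.]), 80.6, array([0.0867, 0.0926, 0.1404]))
lid plate (3344, array([ 438. , -316.2]), array([251.5, 185.1]), 22.4, array([0.0144, 0.0187, 0.0228])) rib (244, array([ 454.2, -309.1]), array([20. , 80.4]), 24.2, array([0.0465, 0.052 , 0.0561]))
brush all (828, array([527.5, 323.6]), array([129.9,  44.4]), 48.0, array([0.0264, 0.0331, 0.0551])) ridge (332, array([526.9, 323.2]), array([99.7, 22.1]), 47.6, array([0.0473, 0.0519, 0.0562]))
spray (989, array([752.4, 185.7]), array([70. , 75.1]), 33.2, array([0.0315, 0.1223, 0.1971]))
mug (856, array([693.8, 329.6]), array([104.3,  80. ]), 64.9, array([0.0179, 0.064 , 0.0968]))
det (1474, array([ 819.5, -123.
[... 250 characters left out ...]
.029 ]))
stapler (563, array([ 678.2, -335.1]), array([118.1,  35.8]), 63.1, array([0.013 , 0.0426, 0.0481]))
S box rim (457, array([569.8,   2.9]), array([189.4, 166.1]), 81.1, array([0.0744, 0.0787, 0.0825]))
S clamp (103, array([489.1, -17.7]), array([ 21.5, 112.1]), 5.7, array([0.0906, 0.1184, 0.1387]))
S lid (1369, array([ 454.6, -307.7]), array([140.4, 191.5]), 24.8, array([0.0135, 0.0171, 0.0206])) rib (112, array([ 454.3, -305.4]), array([19.8, 80.4]), 23.8, array([0.0418, 0.0495, 0.0535]))
S brush (1031, array([528.8, 328.5]), array([131.5,  46.7]), 46.3, array([0.0254, 0.0336, 0.0535])) ridge (365, array([529.8, 327.4]), array([101.1,  25.3]), 46.7, array([0.0473, 0.0514, 0.0546]))
```

View pics/c1.png

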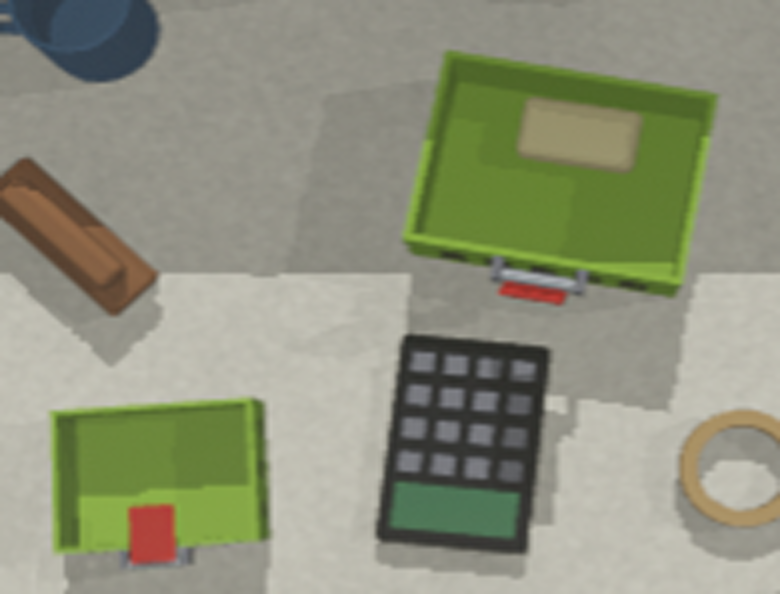

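The crop confirms it: the larger box, with soap and clamp, is at the upper right (crop ~(560,170)), and the small decoy is at the lower left. The box centre is about (0.580, 0.000) with yaw −9°, the brush is at about (0.528, 0.325), and the lid is at about (0.454, −0.308).

```bash
cat >> h.py <<'E'
def to(x,y,z,yaw,cur=None):
    o=env.get_obs(); p=np.array(o["tool_pos"]); r=o["tool_rot"][2]
    if cur is not None: p,r=np.array(cur[:3]),cur[3]
    c,s=np.cos(np.radians(r)),np.sin(np.radians(r))
    R=np.array([[c,s,0],[s,-c,0],[0,0,-1]])
    print(np.round(R.T@(np.array([x,y,z])-p)/.04,3), "turn",round(-((yaw-r+180)%360-180)/10,3), "t",round(o["time_s"],2))
B0=np.array([.580,0.]);A=np.radians(-9)
def box(x,y): return B0+np.array([np.cos(A)*x-np.sin(A)*y,np.sin(A)*x+np.cos(A)*y])
E
python3 - <<'E'
from h import *
to(.5,-.2,.26,47.5); to(.556,.356,.16,47.5,(.5,-.2,.26,47.5))
E
```

```text
[ 9.775 -6.977 -1.906] turn -2.585 t 0.1
[11.194 -8.359  2.5  ] turn -0.0 t 0.1
```

Call:
drive_tool(moves=[9.8, -7, -1.9, -2.6, 60, 9.8, -7, -1.9, -2.6, 60, 9.8, -7, -1.9, -2.6, 60, 9.8, -7, -1.9, -2.6, 60, 9.8, -7, -1.9, -2.6, 60])

```text
time_s: 0.72
tool_pos: [0.4077, -0.3428, 0.2335]
tool_rot: [-180.0, 0.0, 47.6]
force: [0.9, 0.2, 0.6]
grip_width: 0.0606
grasp_force: 0.0
```

Call:
drive_tool(moves=[8, -3.9, -0.3, 0, 60, 8, -3.9, -0.3, 0, 60, 8, -3.9, -0.3, 0, 60, 8, -3.9, -0.3, 0, 60, 8, -3.9, -0.3, 0, 60])

```text
time_s: 1.35
tool_pos: [0.495, -0.0432, 0.2439]
tool_rot: [180.0, 0.0, 47.6]
force: [0.7, 0.1, 0.1]
grip_width: 0.0599
grasp_force: 0.0
```

```bash
python3 - <<'E'
from h import *
to(.556,.356,.16,47.5)
E
```

```text
[ 8.4   -5.601  2.097] turn 0.012 t 1.35
```

Call:
drive_tool(moves=[7.8, -5.2, 1.6, 0, 60, 7.8, -5.2, 1.6, 0, 60, 7.8, -5.2, 1.6, 0, 60, 7.8, -5.2, 1.6, 0, 60, 7.8, -5.2, 1.6, 0, 60])

```text
time_s: 1.98
tool_pos: [0.5417, 0.2607, 0.1908]
tool_rot: [180.0, 0.0, 47.6]
force: [1.3, -0.6, 0.3]
grip_width: 0.06
grasp_force: 0.0
```

Call:
drive_tool(moves=[1.2, -0.8, 0.3, 0, 60, 1.2, -0.8, 0.3, 0, 60, 1.2, -0.8, 0.3, 0, 60, 1.2, -0.8, 0.3, 0, 60])

```text
time_s: 2.48
tool_pos: [0.5511, 0.3142, 0.1797]
tool_rot: [179.9, 0.0, 47.5]
force: [-0.3, -0.8, 0.3]
grip_width: 0.06
grasp_force: 0.0
```

```bash
python3 - <<'E'
from h import *
to(.5563,.3560,.033,47.3)
E
```

```text
[ 0.858 -0.61   3.667] turn 0.017 t 2.48
```

Lower over the ridge end in two stages.

Call:
drive_tool(moves=[0.86, -0.61, 1.0, 0, 60, 0.86, -0.61, 2.0, 0, 60, 0.86, -0.61, 2.4, 0, 60, 0.86, -0.61, 2.4, 0, 60, 0.86, -0.61, 2.4, 0, 60])

```text
time_s: 3.1
tool_pos: [0.5568, 0.3581, 0.0855]
tool_rot: [179.9, -0.2, 47.5]
force: [0.7, 0.0, 0.4]
grip_width: 0.06
grasp_force: 0.0
```

```bash
python3 - <<'E'
from h import *
to(.5563,.3560,.033,47.3)
p,W=snap("side","side1")
cv2.imwrite("pics/s1.png",cv2.resize(p[230:350,220:360],None,fx=5,fy=5)[:,:,::-1])
E
```

```text
[-0.046  0.027  1.312] turn 0.025 t 3.1
```

View pics/s1.png

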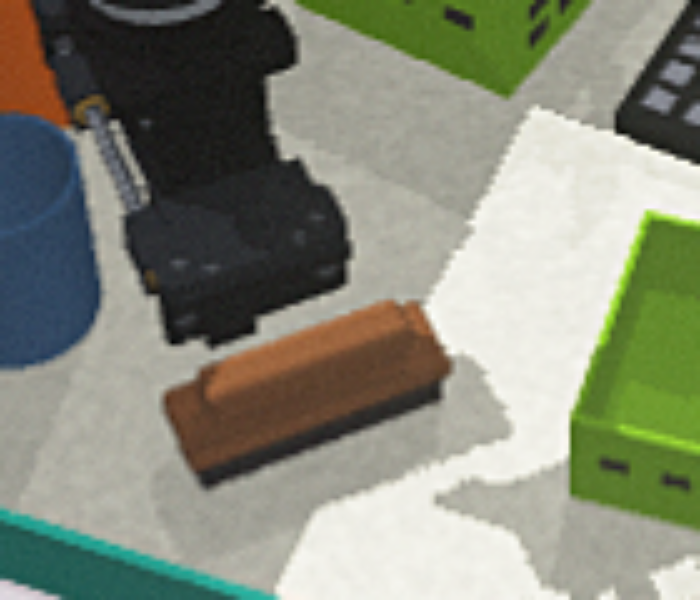

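The gripper is above the left (far +y) end of the ridge (crop (210,345)) and clear of the mug. I'll descend and grip.

Call:
drive_tool(moves=[-0.05, 0.03, 0.7, 0, 60, -0.05, 0.03, 1.3, 0, 60, -0.05, 0.03, 1.3, 0, 60, -0.05, 0.03, 1.3, 0, 40], squeeze=40)

```text
time_s: 3.65
tool_pos: [0.5558, 0.3568, 0.0332]
tool_rot: [180.0, -0.1, 47.6]
force: [-0.1, 0.8, -0.0]
grip_width: 0.0554
grasp_force: 0.0
```

Call:
drive_tool(moves=[0, 0, 0, 0, 10, 0, 0, 0, 0, 10, 0, 0, 0, 0, 10, 0, 0, 0, 0, 10, 0, 0, 0, 0, 10], squeeze=40)

```text
time_s: 4.28
tool_pos: [0.5548, 0.356, 0.0313]
tool_rot: [180.0, 0.0, 47.6]
force: [-0.8, -0.3, -0.4]
grip_width: 0.0127
grasp_force: 0.0
```

The fingers closed on nothing (12.7 mm, 0 N), so I'll look.

```bash
python3 - <<'E'
from h import *
p,W=snap("side","side2"); q,W2=snap("top","top2")
a=cv2.resize(p[250:340,230:330],(500,450)); b=cv2.resize(q[185:255,150:240],(300,450*1),) 
b=cv2.resize(q[190:250,165:205],(300,450))
cv2.imwrite("pics/s2.png",np.hstack([a,b])[:,:,::-1])
hsv=cv2.cvtColor(p,cv2.COLOR_RGB2HSV); wood=(hsv[...,0]<14)&(hsv[...,1]>90)&roi(240,325,280,335)
print(rect(W,wood,.02,.07),rect(W,wood,.046,.07))
print(env.get_obs()["tool_pos"],env.get_obs()["grip_width"])
E
```

```text
(515, array([527.7, 329.7]), array([128.8,  42.7]), 47.5, array([0.0238, 0.0303, 0.0519])) (64, array([501.1, 300.5]), array([20.2, 23.3]), 31.5, array([0.0476, 0.0511, 0.0541]))
[0.55478334 0.35599357 0.0312788 ] 0.01061556751441347
```

View pics/s2.png

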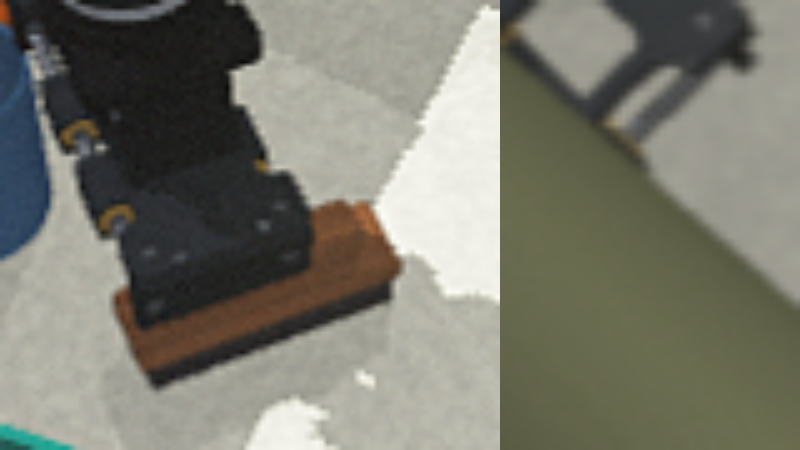

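The block hides the ridge, so I'll check its geometry with the depth.

```bash
python3 - <<'E'
from h import *
d=np.load("/tmp/side2.npz");W=d["W"]
for sx,sy in [(150,315),(180,310),(220,295),(260,285),(300,265),(150,260),(220,240),(280,215),(150,325),(300,280)]:
    u,v=230+sx//5,250+sy//5; print(sx,sy,np.round(W[v,u]*1000))
o=env.get_obs(); print(o["tool_rot"],o["qpos"],o["force"],o["grasp_force"])
d=np.load("/tmp/side1.npz");W=d["W"]
for sx,sy in [(180,340),(215,340),(245,330),(230,345),(200,325),(330,280)]:
    u,v=220+sx//5,230+sy//5; print(sx,sy,np.round(W[v,u]*1000))
E
```

```text
150 315 [512. 438. 146.]
180 310 [504. 429. 142.]
220 295 [493. 416. 142.]
260 285 [525. 332.  31.]
300 265 [469. 390. 142.]
150 260 [508. 439. 183.]
220 240 [488. 419. 183.]
280 215 [472. 398. 182.]
150 325 [562. 370.  29.]
300 280 [509. 322.  31.]
[1.79997894e+02 9.31760697e-03 4.76458656e+01] [ -1.16367916  33.40617979 -45.81230611  90.15571965  25.33989868
  67.30229425 -94.53303386] [-0.50604139  0.06690887  0.090949  ] 0.0
180 340 [608. 311.  -0.]
215 340 [533. 391. 129.]
245 330 [nan nan nan]
230 345 [586. 302.  -4.]
200 325 [509. 435. 200.]
330 280 [473. 395. 199.]
```

Call:
drive_tool(moves=[0, 0, -1, 0, 40, 0, 0, -2.0, 0, 40, 0, 0, -2.5, 0, 40, 0, 0, -2.5, 0, 40, 0, 0, -2.5, 0, 40])

```text
time_s: 5.0
tool_pos: [0.5541, 0.3552, 0.1295]
tool_rot: [-180.0, 0.2, 47.6]
force: [-0.2, -0.6, -0.5]
grip_width: 0.0392
grasp_force: 0.0
```

```bash
python3 - <<'E'
from h import *
p,W=snap("side","side3"); q,W2=snap("top","top3")
o=env.get_obs(); print(o["tool_pos"],o["grip_width"],o["force"])
a=cv2.resize(p[220:340,230:330],(500,600))
cv2.imwrite("pics/s3.png",a[:,:,::-1])
wood=roi(240,330,270,335)
print(rect(W,wood,.046,.062))
P=np.array(o["tool_pos"])
m=(np.linalg.norm((W-P)[...,:2],axis=-1)<.075)&(W[...,2]>.08)&(W[...,2]<.24)
c,s=np.cos(np.radians(47.6)),np.sin(np.radians(47.6))
v,u=np.nonzero(m); D=(W[m]-P)*1000; L=np.c_[D[:,0]*c+D[:,1]*s,D[:,0]*s-D[:,1]*c,D[:,2],u,v].round()
L=L[np.argsort(L[:,2])]; print(len(L)); print(L[:40:2])
E
```

```text
[0.55396709 0.35521423 0.12933225] 0.03961179998233149 [ 0.11703153 -0.39993142  0.69405638]
(367, array([529.5, 327.8]), array([100.9,  24.8]), 48.2, array([0.0475, 0.0516, 0.0549]))
3
[[  9. -28.  39. 261. 281.]
 [  3. -30.  41. 264. 280.]]
```

View pics/s3.png

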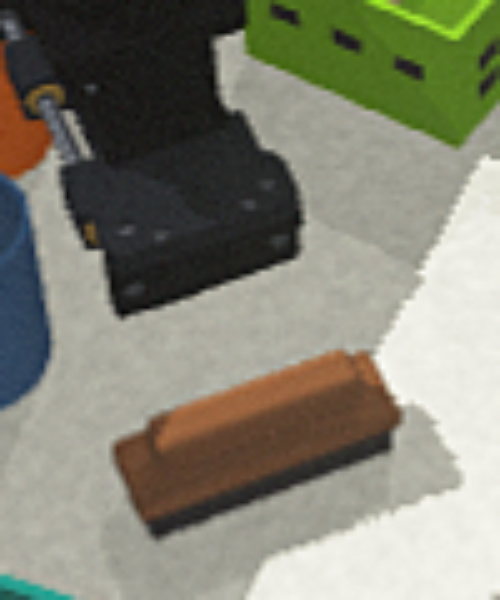

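```bash
cat >> h.py <<'E'
def proj(n,P):
    K,k1,R,t=cam(n); return cv2.projectPoints(np.array(P,float).reshape(-1,3),cv2.Rodrigues(R)[0],t,K,np.array([k1,0,0,0.]))[0].reshape(-1,2)
E
python3 - <<'E'
from h import *
o=env.get_obs();P=np.array(o["tool_pos"]); c,s=np.cos(np.radians(47.6)),np.sin(np.radians(47.6))
tx,ty=np.array([c,s,0]),np.array([s,-c,0])
pts=[P+a*tx+b*ty+[0,0,h] for a,b,h in [(0,0,0),(0,-.02,0),(0,.02,0),(.0095,-.02,0),(-.0095,-.02,0),(0,-.095,.07),(.037,-.095,.07),(-.037,-.095,.07),(0,-.035,.04)]]
f=proj("side",pts); print(np.c_[f,(f-[230,220])*5].round())
d=np.load("/tmp/side3.npz")
for u,v in f.round().astype(int): print(u,v,d["p"][v,u],np.round(d["W"][v,u]*1000), end=" | ")
# top-camera view of gripper
print(proj("top",P))
d=np.load("/tmp/side0.npz"); P0=np.array([.2395,-.6036,.1838]); print(proj("side",[P0,P0+[0,0,.07]]),proj("top",[P0,P0+[0,0,.07]]))
E
```

```text
[[262. 282. 161. 312.]
 [265. 289. 177. 345.]
 [259. 276. 146. 280.]
 [261. 291. 155. 353.]
 [270. 288. 198. 338.]
 [275. 293. 226. 366.]
 [257. 300. 135. 398.]
 [293. 287. 315. 334.]
 [266. 282. 181. 308.]]
262 282 [177 177 166] [617. 263.   2.] | 265 289 [180 183 169] [600. 280.   2.] | 259 276 [25 28 22] [506. 434. 255.] | 261 291 [175 172 162] [606. 288.   0.] | 270 288 [178 178 165] [590. 271.   1.] | 275 293 [181 176 164] [573. 278.  -2.] | 257 300 [175 174 165] [603. 315.  -1.] | 293 287 [173 173 161] [540. 246.  -1.] | 266 282 [173 173 160] [608. 258.   1.] | [[164.78321406 213.07948857]]
[[488.41513682  88.47257608]
 [493.22174612  68.02619917]] [[574.51208376 358.16350293]
 [591.92421511 361.7401143 ]]
```

The reported TCP projects onto bare counter, and the real fingers look about 40 mm higher. I'll check this in both views.

```bash
python3 - <<'E'
from h import *
def loc(f,P,yaw,zmax=.2,r=.13):
    W=np.load("/tmp/"+f+".npz")["W"]; c,s=np.cos(np.radians(yaw)),np.sin(np.radians(yaw))
    m=(np.linalg.norm((W-P)[...,:2],axis=-1)<r)&(W[...,2]>P[2]-.05)&(W[...,2]>.06)&(W[...,2]<P[2]+zmax)
    v,u=np.nonzero(m); D=(W[m]-P)*1000
    L=np.c_[D[:,0]*c+D[:,1]*s,D[:,0]*s-D[:,1]*c,D[:,2],u,v].round(); L=L[np.argsort(L[:,2])]
    print(f,len(L)); print(L[:60:4].astype(int).tolist())
    for a in (0,40,80,110,140):
        q=L[(L[:,2]>=a)&(L[:,2]<a+30)]
        if len(q): print(a,len(q),"x",np.percentile(q[:,0],[2,98]),"y",np.percentile(q[:,1],[2,98]))
P=np.array([.2395,-.6036,.1838])
loc("side0",P,21.65); loc("top0",P,21.65)
loc("side3",np.array([.554,.3552,.1293]),47.6)
E
```

```text
side0 1934
[[14, 127, -50, 473, 84], [41, 112, -49, 466, 86], [70, 48, -49, 461, 95], [57, -5, -49, 468, 103], [98, -72, -48, 459, 113], [106, -65, -48, 456, 112], [109, -60, -47, 455, 111], [51, 8, -46, 469, 100], [76, 35, -45, 460, 96], [103, -64, -45, 457, 111], [26, 124, -44, 470, 83], [71, 45, -44, 461, 94], [86, -67, -43, 463, 111], [75, -42, -43, 465, 107], [104, -62, -42, 457, 110]]
40 104 x [-8.88 14.  ] y [-60.    49.94]
80 85 x [-28.92  34.96] y [-88.32  54.32]
110 405 x [-34.  40.] y [-97.  79.]
140 516 x [-31.  39.] y [-97.  85.]
top0 3651
[[119, 29, -50, 553, 303], [13, 128, -50, 609, 331], [88, 19, -49, 555, 317], [117, 27, -49, 553, 304], [93, -74, -48, 519, 329], [113, -40, -47, 529, 316], [109, 23, -47, 553, 308], [97, -70, -46, 520, 327], [7, 119, -45, 608, 335], [116, 25, -45, 553, 305], [108, -67, -44, 520, 322], [100, -12, -44, 542, 317], [14, 126, -43, 610, 331], [46, 33, -43, 569, 332], [103, -20, -43, 539, 317]]
40 17 x [-0.36  8.68] y [41.32 48.04]
80 17 x [-16.44  22.8 ] y [-86.68  57.04]
110 599 x [-33.  37.] y [-93.  80.]
140 1265 x [-30.72  36.  ] y [-95.    66.72]
side3 2347
[[63, 84, -50, 226, 280], [83, 87, -50, 217, 282], [52, 88, -49, 230, 277], [43, 96, -48, 233, 273], [91, 92, -48, 213, 281], [52, 90, -47, 230, 276], [89, 91, -47, 214, 281], [57, 88, -46, 228, 277], [87, 88, -46, 215, 281], [46, 92, -46, 232, 274], [45, 95, -45, 232, 273], [85, 87, -45, 216, 281], [86, 90, -45, 215, 280], [42, 95, -44, 233, 272], [38, 100, -43, 234, 270]]
40 2 x [-3.86  2.86] y [-30. -30.]
80 14 x [-29.92  36.44] y [-87.    80.74]
110 722 x [-34.58  40.  ] y [-94.  80.]
140 1109 x [-33.  38.] y [-96.    86.84]
```

```bash
python3 - <<'E'
from h import *
P=np.array([.2395,-.6036,.1838]); c,s=np.cos(np.radians(21.65)),np.sin(np.radians(21.65))
for f in ("side0","top0"):
    W=np.load("/tmp/"+f+".npz")["W"]; D=(W-P)*1000
    X,Y,Z=D[...,0]*c+D[...,1]*s,D[...,0]*s-D[...,1]*c,D[...,2]
    m=(abs(X)<22)&(abs(Y)<70)&(Z>0)&(Z<95)
    z=np.sort(Z[m]); print(f,z[:8].round(1))
    for sg in (-1,1):
        q=m&(Y*sg>20)&(Z<75); print(sg,q.sum(),np.percentile(X[q],[3,97]).round(1),np.percentile(Y[q],[3,97]).round(1),Z[q].min().round(1)) if q.sum() else 0
    print(np.unique(np.round(Z[m]/5)*5,return_counts=True))
o=env.get_obs(); print(o["qpos"])
E
```

```text
side0 [35.6 36.  36.7 37.2 37.2 37.3 37.9 38.1]
-1 86 [-9.3 13.5] [-59.6 -45.9] 37.2
1 51 [-5.7 12.4] [37.2 51.5] 35.6
(array([35., 40., 45., 50., 55., 60., 65., 70., 75., 80., 85., 90., 95.]), array([ 6, 21, 20, 17, 19, 17, 13, 13, 16, 16, 21, 13,  4]))
top0 [37.5 39.3 39.7 42.1 42.1 48.8 49.  55.8]
1 23 [-2.2  9.7] [41.8 50.7] 37.5
(array([40., 50., 55., 60., 65., 70., 75., 80., 85., 90.]), array([5, 2, 2, 4, 4, 3, 8, 7, 3, 4]))
[  0.22168484  28.6770702  -48.23172453  84.52433705  21.5506031
  76.61210656 -91.90919298]
```

The real fingertips are about 38 mm above the reported TCP, consistently in both views, while xy agrees. From here I subtract 38 mm, so true TCP z 0.034 means reported about −0.004.

Call:
drive_tool(moves=[0.06, 0.02, 1.2, 0, 60, 0.06, 0.02, 2.4, 0, 60, 0.06, 0.02, 2.9, 0, 60, 0.06, 0.02, 3.1, 0, 60, 0.06, 0.02, 3.3, 0, 60])

```text
time_s: 5.72
tool_pos: [0.5579, 0.3583, 0.0005]
tool_rot: [180.0, -0.1, 47.7]
force: [0.0, -0.5, 0.8]
grip_width: 0.0598
grasp_force: 0.0
```

Call:
drive_tool(moves=[0, 0, 0, 0, 60, 0, 0, 0, 0, 20, 0, 0, 0, 0, 10, 0, 0, 0, 0, 10, 0, 0, 0, 0, 10], squeeze=40)

```text
time_s: 6.35
tool_pos: [0.5571, 0.3573, -0.0005]
tool_rot: [180.0, -0.0, 47.6]
force: [0.3, -0.1, 0.5]
grip_width: 0.0278
grasp_force: 0.0
```

Call:
drive_tool(moves=[0, 0, 0, 0, 10, 0, 0, 0, 0, 10, 0, 0, 0, 0, 10])

```text
time_s: 6.72
tool_pos: [0.5572, 0.3572, -0.0006]
tool_rot: [180.0, -0.0, 47.6]
force: [0.2, -0.1, 0.7]
grip_width: 0.0216
grasp_force: 40.0
```

Call:
drive_tool(moves=[0, 0, -1, 0, 10, 0, 0, -2.2, 0, 10, 0, 0, -3.5, 0, 10, 0, 0, -4.5, 0, 10, 0, 0, -4.5, 0, 10])

```text
time_s: 7.35
tool_pos: [0.5582, 0.3591, 0.1831]
tool_rot: [179.9, -0.3, 47.7]
force: [-0.5, 0.6, -1.8]
grip_width: 0.0217
grasp_force: 40.0
```

```bash
python3 - <<'E'
from h import *
o=env.get_obs(); print(o["force"],o["wrist_torque"],o["grip_width"])
to(.5666,.0595,.18,75)
E
```

```text
[-0.46846536  0.62525378 -1.79446823] [ 0.01140471 -0.09526192  0.02658222] 0.021677153625949123
[-5.396  5.2    0.078] turn -2.733 t 7.35
```

Call:
drive_tool(moves=[-1.1, 1.04, 0, -0.6, 10, -2.2, 2.1, 0, -1.2, 10, -3.3, 3.1, 0, -1.8, 10, -4.4, 4.2, 0, -2.4, 10, -5.3, 5.1, 0, -2.73, 10])

```text
time_s: 7.98
tool_pos: [0.5637, 0.0597, 0.1775]
tool_rot: [-179.9, 0.1, 75.0]
force: [1.1, 0.7, -2.9]
grip_width: 0.0217
grasp_force: 40.0
```

Call:
drive_tool(moves=[0, 0, 0, 0, 10, 0, 0, 0, 0, 10, 0, 0, 0, 0, 10])

```text
time_s: 8.35
tool_pos: [0.5643, 0.0654, 0.1789]
tool_rot: [-179.9, -0.0, 75.1]
force: [0.3, 0.6, -2.1]
grip_width: 0.0217
grasp_force: 40.0
```

```bash
python3 - <<'E'
from h import *
to(.5666,.0595,.09,75)
p,W=snap("side","side4")
cv2.imwrite("pics/s4.png",cv2.resize(p[130:260,240:380],None,fx=5,fy=4.5)[:,:,::-1])
E
```

```text
[-0.127  0.094  2.223] turn 0.012 t 8.35
```

View pics/s4.png

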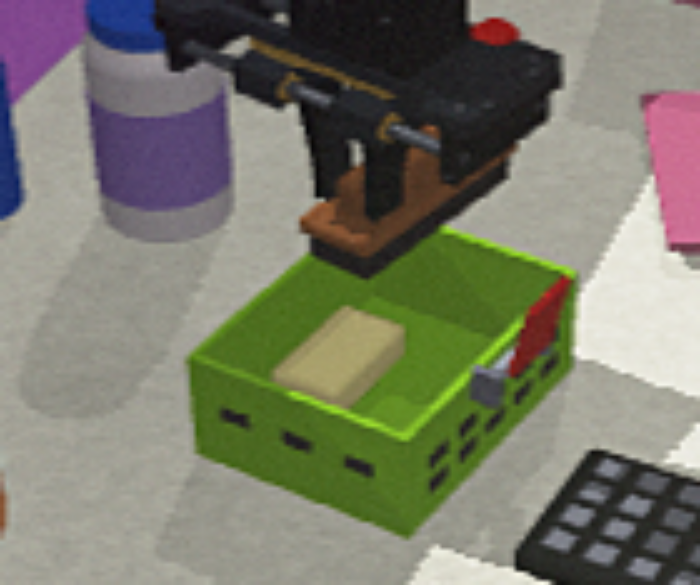

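The view shows the brush held level over the box. The soap is at (340,355) and the clamp stands outward at (540,325). I'll lower it in stages.

Call:
drive_tool(moves=[-0.2, 0.12, 0.5, 0, 10, -0.2, 0.12, 1.2, 0, 10, -0.2, 0.12, 2.0, 0, 10, -0.2, 0.12, 2.3, 0, 10, -0.2, 0.12, 2.3, 0, 10])

```text
time_s: 9.02
tool_pos: [0.5667, 0.0542, 0.0862]
tool_rot: [-179.9, 0.0, 75.0]
force: [-0.7, -0.3, -1.5]
grip_width: 0.0217
grasp_force: 40.0
```

```bash
python3 - <<'E'
from h import *
to(.5661,.0565,.006,75)
p,W=snap("side","side5"); hsv=cv2.cvtColor(p,cv2.COLOR_RGB2HSV)
wood=(hsv[...,0]<14)&(hsv[...,1]>90)&roi(285,345,140,215)
q=W[wood&(W[...,2]>.095)&(W[...,2]<.16)]; c,s=np.cos(A),np.sin(A)
D=(q[:,:2]-B0)@np.array([[c,-s],[s,c]])*1000
print(len(q),np.percentile(D,[1,50,99],axis=0).round(1).tolist(),np.percentile(q[:,2],[1,50,99]))
E
```

```text
[ 0.052 -0.03   2.006] turn -0.003 t 9.03
234 [[-96.4, 4.2], [-34.0, 55.6], [-2.2, 76.7]] [0.09949202 0.1164155  0.14065769]
```

Call:
drive_tool(moves=[0.03, -0.02, 0.6, 0, 10, 0.03, -0.02, 1.2, 0, 10, 0.03, -0.02, 1.6, 0, 10, 0.03, -0.02, 1.8, 0, 10, 0.03, -0.02, 1.9, 0, 10])

```text
time_s: 9.7
tool_pos: [0.5675, 0.0556, 0.0117]
tool_rot: [180.0, -0.0, 74.9]
force: [-0.2, 0.6, -1.4]
grip_width: 0.0211
grasp_force: 40.0
```

Call:
drive_tool(moves=[0, 0, 0, 0, 10, 0, 0, 0.05, 0, 10, 0, 0, 0.1, 0, 10])

```text
time_s: 10.07
tool_pos: [0.5674, 0.0555, 0.0077]
tool_rot: [180.0, -0.0, 74.9]
force: [0.3, -0.1, -1.8]
grip_width: 0.0214
grasp_force: 40.0
```

Call:
drive_tool(moves=[0, 0, 0.05, 0, 10, 0, 0, 0.1, 0, 10, 0, 0, 0.1, 0, 10])

```text
time_s: 10.45
tool_pos: [0.5672, 0.0555, 0.0043]
tool_rot: [180.0, 0.0, 74.9]
force: [-1.8, -0.9, 4.1]
grip_width: 0.0214
grasp_force: 40.0
```

Call:
drive_tool(moves=[0, 0, -0.08, 0, 10, 0, 0, -0.08, -0.25, 10, 0, 0, -0.08, -0.5, 10, 0, 0, -0.08, -0.5, 10, 0, 0, 0, -0.5, 10])

```text
time_s: 11.08
tool_pos: [0.5678, 0.0582, 0.0042]
tool_rot: [179.9, -0.2, 80.0]
force: [-1.0, 5.3, 17.9]
grip_width: 0.0214
grasp_force: 40.0
```

Call:
drive_tool(moves=[0, 0, 0, 0, 10, 0, 0, 0, 0, 32, 0, 0, 0, 0, 34, 0, 0, 0, 0, 34])

```text
time_s: 11.58
tool_pos: [0.5677, 0.0582, 0.0042]
tool_rot: [179.9, -0.2, 80.0]
force: [-0.4, 6.2, 1.7]
grip_width: 0.0333
grasp_force: 0.0
```

Call:
drive_tool(moves=[0, 0, -0.5, 0, 34, 0, 0, -1.5, 0, 34, 0, 0, -3, 0, 34, 0, 0, -4.5, 0, 34, 0, 0, -5.5, 0, 34])

```text
time_s: 12.2
tool_pos: [0.5682, 0.055, 0.2275]
tool_rot: [179.7, 0.1, 79.9]
force: [-0.2, -0.5, 0.1]
grip_width: 0.0338
grasp_force: 0.0
```

```bash
python3 - <<'E'
from h import *
to(.4,-.25,.2,114.2)
E
```

```text
[-8.242 -2.805  0.687] turn -3.428 t 12.2
```

```bash
python3 - <<'E'
from h import *
to(.4543,-.3078,.15,114.2)
p,W=snap("top","top6"); q,W2=snap("side","side6")
hsv=cv2.cvtColor(p,cv2.COLOR_RGB2HSV)
print("top ridge",rect(W,roi(275,345,185,250),.050,.066))
c,s=np.cos(A),np.sin(A)
for w,r in ((W,roi(275,345,185,250)),(W2,roi(280,360,175,240))):
    D=(w[...,:2]-B0)@np.array([[c,-s],[s,c]])*1000; m=r&(abs(D[...,0])<60)&(abs(D[...,1])<80)
    for a,b in ((.05,.065),(.028,.043)):
        k=m&(w[...,2]>a)&(w[...,2]<b)&(D[...,0]<12); print(a,k.sum(),np.percentile(D[k],[2,50,98],axis=0).round().tolist() if k.sum() else "")
im=np.hstack([cv2.resize(p[165:265,255:365],(440,400)),cv2.resize(q[160:260,265:365],(360,400))])
cv2.imwrite("pics/s6.png",im[:,:,::-1])
E
```

```text
[-9.427 -1.215  1.937] turn -3.428 t 12.2
top ridge (72, array([570.7, -44.8]), array([ 82.1, 147.3]), 88.6, array([0.0506, 0.0569, 0.0641]))
0.05 10 [[-23.0, -38.0], [-17.0, -35.0], [-12.0, -31.0]]
0.028 88 [[-41.0, -53.0], [-19.0, -46.0], [-3.0, -32.0]]
0.05 206 [[-34.0, -33.0], [-25.0, 17.0], [-12.0, 62.0]]
0.028 89 [[-39.0, -56.0], [-34.0, -0.0], [-13.0, 46.0]]
```

View pics/s6.png

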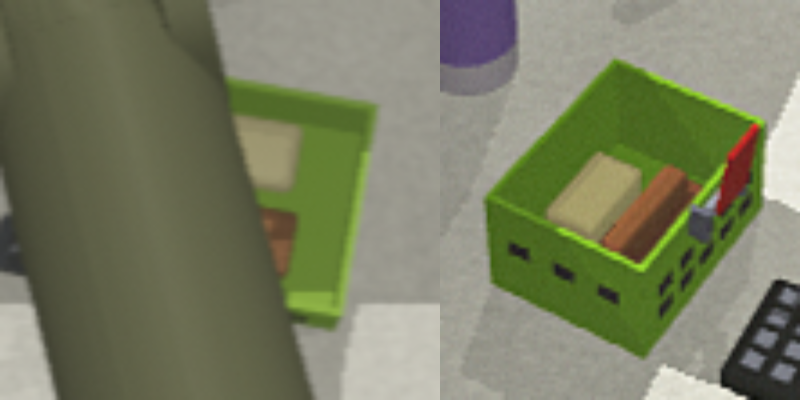

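The brush lies flat, parallel to the soap (right panel, brush (650,215), soap (595,195)). The clamp is still up. Next is the lid.

Call:
drive_tool(moves=[-1.5, -0.2, 0, -0.6, 60, -3, -0.4, 0, -1.2, 60, -4.5, -0.6, 0.3, -1.8, 60, -6, -0.8, 0.6, -2.4, 60, -7.3, -1, 0.9, -3, 60])

```text
time_s: 12.92
tool_pos: [0.475, -0.2282, 0.1871]
tool_rot: [-179.9, 0.1, 110.0]
force: [1.3, 0.0, 0.1]
grip_width: 0.0598
grasp_force: 0.0
```

Call:
drive_tool(moves=[-0.8, 0.2, 0.3, -0.43, 60, -0.8, 0.2, 0.3, -0.43, 60, -0.8, 0.2, 0.3, -0.43, 60])

```text
time_s: 13.3
tool_pos: [0.495, -0.2514, 0.1754]
tool_rot: [-180.0, -0.0, 114.3]
force: [0.4, 0.6, -0.2]
grip_width: 0.0599
grasp_force: 0.0
```

```bash
python3 - <<'E'
from h import *
to(.4543,-.3078,-.012,114.2)
E
```

```text
[-0.868 -1.508  4.686] turn 0.007 t 13.3
```

Call:
drive_tool(moves=[-0.87, -1.51, 1, 0, 60, -0.87, -1.51, 2.3, 0, 60, -0.87, -1.51, 3.4, 0, 60, -0.87, -1.51, 3.6, 0, 60, -0.87, -1.51, 3.6, 0, 60])

```text
time_s: 13.92
tool_pos: [0.4556, -0.3082, 0.0328]
tool_rot: [180.0, 0.1, 114.4]
force: [0.3, 0.0, 0.5]
grip_width: 0.06
grasp_force: 0.0
```

```bash
python3 - <<'E'
from h import *
to(.4543,-.3078,-.012,114.2)
E
```

```text
[ 0.022 -0.025  1.121] turn 0.015 t 13.93
```

Call:
drive_tool(moves=[0.02, -0.03, 0.5, 0, 60, 0.02, -0.03, 0.9, 0, 60, 0.02, -0.03, 1.1, 0, 60, 0.02, -0.03, 1.1, 0, 30, 0.02, -0.03, 1.1, 0, 8])

```text
time_s: 14.55
tool_pos: [0.4533, -0.3087, -0.0123]
tool_rot: [180.0, 0.0, 114.3]
force: [-0.1, -0.3, -0.3]
grip_width: 0.047
grasp_force: 0.0
```

Call:
drive_tool(moves=[0, 0, 0, 0, 8, 0, 0, 0, 0, 8, 0, 0, 0, 0, 8, 0, 0, 0, 0, 8, 0, 0, 0, 0, 8], squeeze=40)

```text
time_s: 15.18
tool_pos: [0.4533, -0.3087, -0.0123]
tool_rot: [180.0, 0.0, 114.3]
force: [1.1, -0.1, 1.8]
grip_width: 0.0198
grasp_force: 40.0
```

Call:
drive_tool(moves=[0, 0, -1, 0, 8, 0, 0, -2.2, 0, 8, 0, 0, -3.5, 0, 8, 0, 0, -4.7, 0, 8, 0, 0, -4.7, 0, 8])

```text
time_s: 15.8
tool_pos: [0.4549, -0.3099, 0.179]
tool_rot: [179.9, 0.4, 114.2]
force: [0.1, -0.0, -3.0]
grip_width: 0.0201
grasp_force: 40.0
```

```bash
python3 - <<'E'
from h import *
print(env.get_obs()["force"])
to(.58,0,.17,81)
E
```

```text
[ 0.14134565 -0.01167391 -3.04187924]
[5.78  6.032 0.225] turn 3.323 t 15.8
```

Call:
drive_tool(moves=[1.1, 1.1, 0, 0.7, 8, 2.2, 2.2, 0, 1.4, 8, 3.3, 3.4, 0, 2.1, 8, 4.4, 4.6, 0, 2.8, 8, 5.4, 5.6, 0, 3.32, 8])

```text
time_s: 16.42
tool_pos: [0.5677, -0.0184, 0.1733]
tool_rot: [-179.8, 0.0, 80.8]
force: [0.7, -0.4, -2.4]
grip_width: 0.02
grasp_force: 40.0
```

Call:
drive_tool(moves=[0, 0.1, 0, 0, 8, 0, 0.1, 0, 0, 8, 0, 0.1, 0, 0, 8])

```text
time_s: 16.8
tool_pos: [0.5714, -0.0223, 0.1742]
tool_rot: [-179.9, 0.1, 80.9]
force: [0.3, -1.0, -1.6]
grip_width: 0.0197
grasp_force: 40.0
```

```bash
python3 - <<'E'
from h import *
to(.58,0,.11,81); print(env.get_obs()["tool_rot"])
p,W=snap("top","top7"); q,W2=snap("side","side7")
for n,im,w in (("top",p,W),("side",q,W2)):
    hsv=cv2.cvtColor(im,cv2.COLOR_RGB2HSV)
    pink=(hsv[...,0]>155)&(hsv[...,0]<178)&(hsv[...,1]>60)&roi(260,390,130,260)
    print(n,rect(w,pink,.15,.26))
    z=w[...,2][pink&(w[...,2]>.15)]; print(np.percentile(z,[5,50,95]))
    g=(hsv[...,0]>30)&(hsv[...,0]<50)&(hsv[...,1]>100)&roi(265,360,165,260); print("rim",rect(w,g,.076,.085))
E
```

```text
[0.586 0.124 1.605] turn -0.01 t 16.8
[-1.79875363e+02  5.70150506e-02  8.09031891e+01]
top (993, array([569.5, -24.6]), array([178.6, 138.2]), 80.8, array([0.2018, 0.2052, 0.2086]))
[0.20179444 0.20532376 0.20974131]
rim (170, array([586.2,  46. ]), array([ 85.9, 140.4]), 81.7, array([0.0769, 0.0804, 0.0835]))
side (1776, array([571. , -21.8]), array([182.4, 144.4]), 81.4, array([0.2009, 0.2043, 0.207 ]))
[0.20095221 0.20437376 0.20732894]
rim (325, array([580. ,   1.7]), array([184.9, 144.6]), 81.0, array([0.0764, 0.0793, 0.0822]))
```

Call:
drive_tool(moves=[0.62, 0.14, 0, 0, 8, 0.62, 0.14, 0.6, 0, 8, 0.62, 0.14, 1.3, 0, 8, 0.62, 0.14, 1.9, 0, 8, 0.62, 0.14, 1.9, 0, 8])

```text
time_s: 17.52
tool_pos: [0.5799, 0.0019, 0.0976]
tool_rot: [-179.8, 0.0, 81.0]
force: [0.5, 0.2, -2.2]
grip_width: 0.0198
grasp_force: 40.0
```

```bash
python3 - <<'E'
from h import *
to(.581,.0015,.0577,81)
p,W=snap("top","top8"); q,W2=snap("side","side8")
for n,im,w in (("top",p,W),("side",q,W2)):
    hsv=cv2.cvtColor(im,cv2.COLOR_RGB2HSV)
    pink=(hsv[...,0]>155)&(hsv[...,0]<178)&(hsv[...,1]>60)&roi(260,390,130,260)
    print(n,rect(w,pink,.10,.135))
E
```

```text
[-0.006  0.028  0.997] turn -0.005 t 17.52
top (806, array([ 5.78e+02, -4.00e-01]), array([178.4, 137.8]), 81.3, array([0.1248, 0.1285, 0.1322]))
side (1675, array([568.5,   3.5]), array([184.1, 168.8]), 81.4, array([0.1258, 0.129 , 0.1318]))
```

Call:
drive_tool(moves=[0, 0.03, 0.3, 0, 8, 0, 0.03, 0.6, 0, 8, 0, 0.03, 0.75, 0, 8, 0, 0.03, 0.85, 0, 8])

```text
time_s: 18.12
tool_pos: [0.5827, 0.0032, 0.0648]
tool_rot: [-180.0, 0.0, 81.1]
force: [0.8, 0.4, -1.4]
grip_width: 0.0198
grasp_force: 40.0
```

Call:
drive_tool(moves=[0, 0, 0.06, 0, 8, 0, 0, 0.12, 0, 8, 0, 0, 0.12, 0, 8])

```text
time_s: 18.5
tool_pos: [0.583, 0.0031, 0.0606]
tool_rot: [180.0, 0.0, 81.0]
force: [0.0, -0.3, -2.1]
grip_width: 0.0192
grasp_force: 40.0
```

Call:
drive_tool(moves=[-0.02, -0.04, 0.04, 0, 8, -0.02, -0.04, 0.08, 0, 8, -0.02, -0.04, 0.08, 0, 8])

```text
time_s: 18.88
tool_pos: [0.5812, 0.0024, 0.0577]
tool_rot: [-180.0, 0.0, 81.0]
force: [-2.1, 0.1, 1.4]
grip_width: 0.0199
grasp_force: 40.0
```

Contact is just starting (force −2.1 → +1.4), so I'll lower a touch more and release.

Call:
drive_tool(moves=[0, 0, 0.03, 0, 8, 0, 0, 0.03, 0, 8, 0, 0, 0.03, 0, 24, 0, 0, 0.03, 0, 34, 0, 0, 0.03, 0, 34])

```text
time_s: 19.5
tool_pos: [0.5814, 0.0026, 0.056]
tool_rot: [180.0, -0.0, 81.0]
force: [-0.1, 0.2, -0.2]
grip_width: 0.0324
grasp_force: 0.0
```

Call:
drive_tool(moves=[0, 0, 0, 0, 36, 0, 0, -0.5, 0, 36, 0, 0, -1.5, 0, 36, 0, 0, -2.8, 0, 36, 0, 0, -3.5, 0, 36])

```text
time_s: 20.12
tool_pos: [0.5827, 0.0033, 0.2007]
tool_rot: [179.7, -0.0, 81.1]
force: [-0.2, -0.4, -0.9]
grip_width: 0.0358
grasp_force: 0.0
```

```bash
python3 - <<'E'
from h import *
q,W=snap("side","side9"); print(env.get_obs()["tool_pos"])
hsv=cv2.cvtColor(q,cv2.COLOR_RGB2HSV)
c,s=np.cos(A),np.sin(A); D=(W[...,:2]-B0)@np.array([[c,-s],[s,c]])*1000
k=roi(265,370,150,260)&(abs(D[...,0])<68)&(abs(D[...,1])<88)&(W[...,2]>.07)&(W[...,2]<.1)
X=np.c_[D[k],np.ones(k.sum())]; f=np.linalg.lstsq(X,W[...,2][k]*1000,rcond=None)[0]; print(k.sum(),f)
for x in (-55,55):
  for y in (-75,75):
    j=k&(abs(D[...,0]-x)<14)&(abs(D[...,1]-y)<14); print(x,y,j.sum(),np.median(W[...,2][j]).round(4) if j.sum() else "")
red=((hsv[...,0]<8)|(hsv[...,0]>172))&(hsv[...,1]>150)&roi(330,380,150,230)&(D[...,0]<-70)&(abs(D[...,1])<40)
Q=np.c_[D[red],W[...,2][red]*1000]; print(np.percentile(Q,[2,50,98],axis=0).round(1))
cv2.imwrite("pics/s9.png",cv2.resize(q[140:260,260:390],(650,600))[:,:,::-1])
E
```

```text
[0.58438356 0.00348887 0.20376176]
1812 [2.02409375e-03 1.36160928e-03 8.78295270e+01]
-55 -75 56 0.0876
-55 75 81 0.0878
55 -75 49 0.0874
55 75 71 0.0877
[[-102.1  -12.8   90.2]
 [ -98.4   11.   121.8]
 [ -91.5   23.7  140.9]]
```

View pics/s9.png

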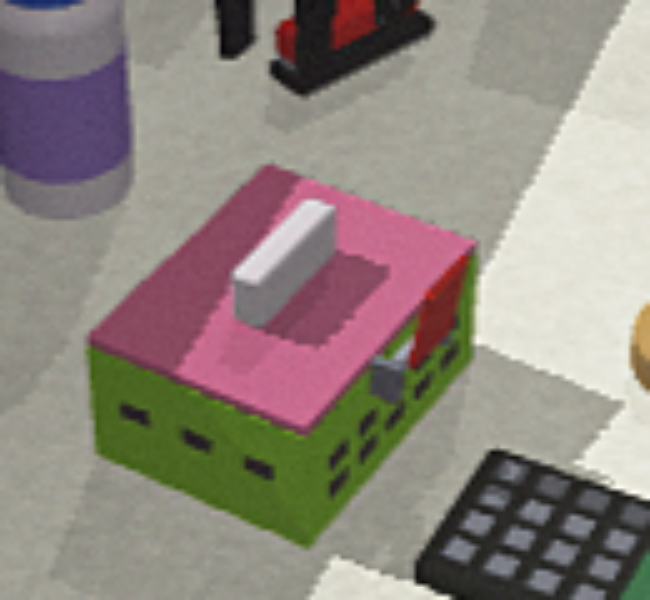

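The lid sits flush (87.4–87.8 mm at all four corners). The clamp's tip is at about (−101, 0, 140) in box axes. I'll go outside it with the fingers closed.

```bash
python3 - <<'E'
from h import *
a=box(-.142,.002); b=box(-.05,.002); print(a,b)
to(*a,.2,81); to(*b,.074,81,(*a,.074,81))
E
```

```text
[0.44006112 0.02418907] [0.53092845 0.0097971 ]
[-0.049 -3.645  0.094] turn 0.007 t 20.18
[0.  2.3 0. ] turn 0.0 t 20.18
```

Call:
drive_tool(moves=[-0.05, -1.2, 0, 0, 0, -0.05, -2.4, 0, 0, 0, -0.05, -3.65, 0, 0, 0, -0.05, -3.65, 0, 0, 0, -0.05, -3.65, 0, 0, 0], squeeze=20)

```text
time_s: 20.8
tool_pos: [0.4377, 0.0231, 0.1972]
tool_rot: [179.8, 0.1, 81.1]
force: [1.0, 0.6, -0.3]
grip_width: 0.0015
grasp_force: 0.0
```

```bash
python3 - <<'E'
from h import *
a=box(-.142,.002); to(*a,.074,81)
E
```

```text
[0.036 0.055 3.081] turn 0.005 t 20.8
```

Call:
drive_tool(moves=[0.03, 0.05, 1, 0, 0, 0.03, 0.05, 2, 0, 0, 0.03, 0.05, 3, 0, 0, 0.03, 0.05, 3.05, 0, 0, 0.03, 0.05, 3.05, 0, 0])

```text
time_s: 21.42
tool_pos: [0.4403, 0.025, 0.0751]
tool_rot: [180.0, -0.2, 81.1]
force: [-0.6, 0.0, 0.1]
grip_width: 0.0003
grasp_force: 0.0
```

Call:
drive_tool(moves=[0, 0.5, 0, 0, 0, 0, 0.9, 0, 0, 0, 0, 1.2, 0, 0, 0, 0, 1.5, 0, 0, 0, 0, 1.8, 0, 0, 0])

```text
time_s: 22.05
tool_pos: [0.511, 0.0127, 0.0749]
tool_rot: [180.0, 0.0, 81.0]
force: [-2.1, -0.1, 0.6]
grip_width: 0.0001
grasp_force: 0.7
```

```bash
python3 - <<'E'
from h import *
b=box(-.048,.002); to(*b,.074,81); print(env.get_obs()["force"])
E
```

```text
[0.006 0.554 0.021] turn 0.002 t 22.05
[-2.13920212 -0.06253218  0.56443664]
```

Call:
drive_tool(moves=[0, 0.3, 0, 0, 0, 0, 0.52, 0, 0, 0, 0, 0.52, 0, 0, 0])

```text
time_s: 22.42
tool_pos: [0.5317, 0.0098, 0.0743]
tool_rot: [179.9, -0.0, 81.0]
force: [-0.4, 0.4, -0.5]
grip_width: 0.0006
grasp_force: 0.0
```

Call:
drive_tool(moves=[0, 0, 0.12, 0, 0, 0, 0, 0.24, 0, 0, 0, 0, 0.34, 0, 0, 0, 0, 0.42, 0, 0, 0, 0, 0.42, 0, 0])

```text
time_s: 23.05
tool_pos: [0.5308, 0.0097, 0.058]
tool_rot: [180.0, 0.0, 81.0]
force: [-1.0, -0.6, 7.2]
grip_width: 0.0008
grasp_force: 3.4
```

Call:
drive_tool(moves=[0, 0, 0.03, 0, 0, 0, 0, 0.05, 0, 0, 0, 0, 0.05, 0, 0])

```text
time_s: 23.42
tool_pos: [0.5309, 0.0096, 0.0576]
tool_rot: [180.0, 0.1, 81.0]
force: [-5.2, -1.5, 18.5]
grip_width: 0.0001
grasp_force: 9.3
```

Call:
drive_tool(moves=[0, 0, -0.5, 0, 0, 0, 0, -1.5, 0, 0, 0, 0, -2.7, 0, 0, 0, 0, -3.5, 0, 0, 0, 0, -3.5, 0, 0])

```text
time_s: 24.05
tool_pos: [0.532, 0.0101, 0.198]
tool_rot: [179.8, 0.0, 81.0]
force: [-0.3, 0.4, -0.0]
grip_width: 0.0005
grasp_force: 0.0
```

```bash
python3 - <<'E'
from h import *
q,W=snap("side","side10"); o=env.get_obs(); print(o["tool_pos"],o["force"],o["time_s"])
hsv=cv2.cvtColor(q,cv2.COLOR_RGB2HSV)
c,s=np.cos(A),np.sin(A); D=(W[...,:2]-B0)@np.array([[c,-s],[s,c]])*1000
r=roi(265,375,150,260)
red=((hsv[...,0]<8)|(hsv[...,0]>174))&(hsv[...,1]>150)&r&(D[...,0]<-20)&(abs(D[...,1])<40)&(W[...,2]>.07)
Q=np.c_[D[red],W[...,2][red]*1000]; print(len(Q),np.percentile(Q,[2,50,98],axis=0).round(1))
t=Q[abs(Q[:,1])<18]; t=t[(t[:,2]>92)]; print("slope dz/dx",np.polyfit(t[:,0],t[:,2],1))
k=r&(abs(D[...,0])<68)&(abs(D[...,1])<88)&(W[...,2]>.07)&(W[...,2]<.1)&~red
for x in (-55,55):
  for y in (-75,75):
    j=k&(abs(D[...,0]-x)<14)&(abs(D[...,1]-y)<14); print(x,y,j.sum(),np.median(W[...,2][j]).round(4) if j.sum() else "")
cv2.imwrite("pics/s10.png",cv2.resize(q[100:340,220:480],(780,600))[:,:,::-1])
E
```

```text
[0.53081775 0.00979572 0.19614469] [ 0.03643472 -0.01147826 -0.19554782] 24.1
218 [[-83.3 -17.4  90.9]
 [-57.7   3.7  94.8]
 [-30.1  22.3  98.2]]
slope dz/dx [-6.43123919e-03  9.48813168e+01]
-55 -75 57 0.0878
-55 75 73 0.0878
55 -75 47 0.0878
55 75 65 0.0882
```

View pics/s10.png

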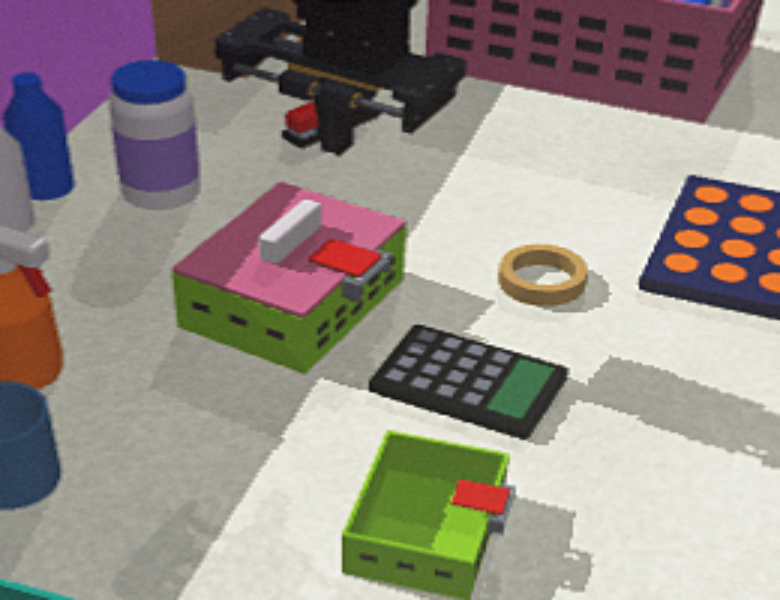

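The clamp lies level over the lid (red at (345,258), top about 95 mm, slope near 0). The lid is flush, the other things look untouched, and the gripper is clear.

```bash
python3 -c "
from cell import env
print(env.sign_off())"
```

```text
the job is handed in; nothing more can be done
None
```

The job is handed in at about 24 s: the brush lies flat beside the soap, the lid measures flush at all four corners, the clamp is folded level over it, and nothing else on the counter was moved.

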